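# Clip the knob module onto the lab bench rail

### The job

Mount the loose module with the round knob on the free middle part of the sloping rail, between the two modules already there: hook its lip over the rail's upper edge with the foot still raised, then tilt the foot down until its clip snaps and the module sits flat on the rail, and let go. Leave the wide module, the beaker and the dish where they are.

Things in the scene. Friction and masses are not known exactly. Their poses are not given: they have to be found in the camera images.
- sensor_center (a point): Centre of the housing of the loose grey module with a round black knob: 84 long (x) x 40 wide (y) x 40 mm high (z), 200 g. It lies upright on feet reaching 21 mm below its flat underside: this point is 20 mm above the underside, 41 mm above the bench. Axes: z up, +x the lip end, -x the foot end. Knob 26 mm across, 14 mm high, on top at x = +16 mm. Grip across the 40 mm width.
- sensor_lip (a point): Mid-tooth of this module's fixed lip, 22.5 mm to +x of its centre, 28 mm below it. The leg's inner face is at x = 26.5 mm, the hook tooth runs inwards to x = 18 mm; its upper face is 5.5 mm (at the leg) to 11 mm (at the tip) below the flat underside. Hooked, it is under the rail's upper edge; fully home, this point is about 21 mm from the rail's origin along the rail's x.
- sensor_foot (a point): Free flat spot on top of this module's foot half, 24 mm to -x of its centre and 20 mm above it: a place to press.
- clip (a joint): Sprung black clip under the module's foot end: 0 at rest and when snapped home, up to 0.007 m when pushed outwards. Its tooth has a ramp below: 5 to 20 N down on the foot end pushes it aside until it springs back under the rail's lower edge. Let go before that, the module rests hooked, foot raised on the clip.
- rail: Aluminium rail on a sloping console. Origin: middle of its top face, 70 mm above the bench. x up the slope (away from the robot, rising 35 degrees), y along the rail, z out of the top face. Flange 50 mm wide (x -25 to 25), 4 mm thick, with 34 mm clear below it to the plate beside a 26 mm web. Fixed modules 40 mm wide, no knob, at y = -132 and 132 mm. Home, the module's centre is at z = 20 mm.
- wide_center (a point): Bystander: centre of a wider loose grey rail module without knob (84 x 64 x 40 mm housing, same feet), 41 mm above the bench. Leave it.
- beaker: Bystander: loose glass beaker, 68 mm across, 85 mm high; origin under its base. Leave it.
- dish: Bystander: loose white ceramic dish, 90 mm across, 30 mm high; origin under its base. Leave it.

How it is judged:
On the way:
1. the lip is hooked under the rail's upper edge while the foot is still raised (over 8 degrees) (z of sensor_lip in the frame of rail between -0.025 and -0.004 m and x of sensor_lip in the frame of rail between 0.008 and 0.027 m and y of sensor_lip in the frame of rail between -0.1 and 0.1 m and angle between the z axis of sensor_center and the z axis of rail, either way round above 0.14 rad), for 0.1 s.
At the end, for the whole second after the job is handed in: The knob module sits flat on the rail (within 4 degrees, underside within 4 to 5 mm of the top face), its lip under the upper edge, its foot clip sprung back (under 2 mm) below the lower edge, between the two fixed modules, its centre within 95 mm of the rail's middle along the rail, released (angle between the z axis of sensor_center and the z axis of rail, either way round below 0.07 rad and z of sensor_center in the frame of rail between 0.016 and 0.025 m and x of sensor_lip in the frame of rail between 0.014 and 0.027 m and y of sensor_center in the frame of rail between -0.095 and 0.095 m and value of joint clip below 0.002 m); the robot touches nothing.
It fails at once if the wide module is moved more than 25 mm (distance of wide_center from where it was at the start of the episode above 0.025 m).
It fails at once if the beaker is moved more than 25 mm (distance of beaker from where it was at the start of the episode above 0.025 m).
It fails at once if the dish is moved more than 25 mm (distance of dish from where it was at the start of the episode above 0.025 m).
It also fails if it takes over 45 s, if anything falls off the work surface, if the arm or the gripper's body presses on something with over 40 N, if the wrist force passes 120 N, or if a joint passes its speed limit or range.

### The arm

A 6-joint arm with a two-finger parallel gripper is mounted at the origin on the work surface. World frame = base frame: x ahead of the robot, y to its left, z up, the work surface at z = 0. Lengths are in m, angles in rad, forces in N, time in s.
With the tool pointing down it reaches from about 0.25 to 0.775 m from the base axis. Payload 4 kg.
Tool frame: the origin (TCP) lies midway between the tips of the shut fingers; the grasp point (between the pads) lies 19 mm behind it (robot.tcp_to_grasp is the distance from the TCP to the grasp point, in m); z points along the fingers, x is the direction in which the jaws open and shut, and the axes are right-handed (so a half turn about z gives the same grasp; the last joint's range is limited). The gripper opens to 94 mm and grips with 3 to 60 N. Pads are 16 mm wide; open, the fingers measure 119 mm over their backs; the gripper's body (75 mm by 177 mm) begins 78 mm behind the grasp point.
Start: joints at [-1.43, 0.087, 1.371, -0, 1.684, -0.103], TCP at [0.133, -0.534, 0.206] pointing down, gripper open.
Joint ranges: [-3.1, 3.1], [-0.76, 2.03], [0.27, 2.55], [-1.08, 4.22], [0.17, 2.65], [-2.57, 2.57]. Speed limits (rad/s): [2.79, 2.79, 3.14, 3.14, 3.14, 3.14].

### API

Orientations are given as [roll, pitch, yaw] about the fixed x, y, z axes, in that order (R = Rz(yaw) Ry(pitch) Rx(roll)).
In Python, from bench import get_obs, vision, robot gives the robot as it stands.
- The arm moves only by the tool servo_tool, never from a script. Its argument "targets" is text: rows parted by semicolons, each of 7 numbers parted by spaces: the opening, from 0 (shut) to 1 (fully open), then the shift along the tool's x, y, z as a fraction of full scale, then the turn, a rotation vector about the tool's x, y, z as a fraction of full scale. A call has 1 to 12 rows; each row is the pose to reach, as a shift and turn from the pose commanded when the call began, along the tool's axes at that moment, turning the shorter way round; what a row does not reach only later rows make up. Full scale, the value 1, is 0.25 m for a shift and pi rad for a turn. A row lasts 1/12 s, in which the tool goes at most 41.7 mm and 7.16 degrees, less where a joint would pass 70% of its speed; a pose out of reach is approached as far as the arm can. A call with a number of a shift or a turn outside -1 to 1 is refused whole. A call with a gripper value outside its range is refused whole. The fingers move at their own pace and stop on an object; the grip force is fixed at half the most. Time passes only in rows, so rows that repeat a pose let the fingers close. It gives the time, the measured TCP pose, the force and the opening at its end, in the units of the state.
- get_obs(): the state, without advancing time (a new reading comes with each control period).
- vision.snapshot(name): name is "side" or "top"; returns a dict with "image" (480x640x3 uint8, red, green, blue), "mtx" (3x3 intrinsics, pixels), "world_from_camera" (4x4, takes a point from camera to world coordinates). Camera axes: x right, y down, z forward; pixel columns grow to the right and rows downward; lengths in m; the calibration is good to about 2 mm. A picture is of the moment at which its call begins. There is no depth.
- robot.close_job(): hands the job in, once; it reports no verdict.
The state is a dict: "time": time; "joint_positions": joint angles; "qvel": joint speeds; "joint_torque": joint torques, N m; "tool_pos": TCP position; "ee_rot": TCP orientation; "wrist_force": force on the tool from outside, world axes, zero at the start; "wrist_torque": the same for the moment, N m; "width": finger opening in m.
Only numpy, scipy, OpenCV 4.12 (cv2) and the standard library are available. Lean on these libraries where they do the work, as an engineer would, in place of code of your own. Each camera call takes 0.05 s, during which the arm holds its last target.

## Working session

There is one attempt and no reset: what is moved stays moved. The work goes in short steps, Python scripts to look and compute and a tool call to move; the robot and the scene stay as the last step left them, time stands still between calls to the robot, and variables do not carry over. Pictures are saved under pics/ and viewed, and the job is handed in when it is done.

Besides the shell and the picture viewer there is one more tool, called by a JSON object that holds its "op" and its "data", one argument or row to a line. servo_tool: Moves the arm, as the interface text tells. Its arguments: {"type":"object","properties":{"targets":{"type":"string"}},"required":["targets"]}

```bash
ls; mkdir -p pics; python3 - <<'E'
from bench import get_obs, vision, robot
import cv2
print(get_obs())
for n in("side","top"):
    s=vision.snapshot(n); cv2.imwrite(f"pics/{n}0.png",s["image"][:,:,::-1]); print(s["mtx"],s["world_from_camera"])
print(robot.tcp_to_grasp)
E
```

```text
pics
{'time': 0.0, 'joint_positions': array([-1.43010171e+00,  8.79190415e-02,  1.37221780e+00, -4.19850221e-05,
        1.68362147e+00, -1.03094273e-01]), 'qvel': array([ 2.11772516e-03, -2.21711343e-03, -3.29518660e-05, -3.31127904e-04,
       -1.00927480e-03, -1.51854266e-03]), 'joint_torque': array([ 2.62820686e-03, -3.40177488e+01, -3.02424467e+01,  7.18975905e-02,
        3.28538648e-02, -1.65645274e-04]), 'tool_pos': array([ 0.13266651, -0.53319374,  0.20434234]), 'ee_rot': array([-3.14141129e+00,  2.15845172e-03, -1.32701192e+00]), 'wrist_force': array([-0.68474733, -0.02080813, -0.38364277]), 'wrist_torque': array([-0.00074241, -0.00414284, -0.03466807]), 'width': 0.0936661968500561}
[[577.364466     0.         322.01263553]
 [  0.         577.364466   230.31944675]
 [  0.           0.           1.        ]] [[-0.9538238  -0.1384163   0.26657285  0.19500153]
 [-0.2996141   0.50123007 -0.81178803  1.10499552]
 [-0.02124963 -0.85417173 -0.51955665  0.80591142]
 [ 0.          0.          0.          1.        ]]
[[496.66914494   0.         322.52261045]
 [  0.         496.66914494 233.82593636]
 [  0.           0.           1.        ]] [[-0.11594402 -0.96581811  0.23184556  0.33067432]
 [-0.99325063  0.11199143 -0.03018437 -0.02355127]
 [ 0.0031879  -0.23378045 -0.97228419  1.05244602]
 [ 0.          0.          0.          1.        ]]
0.0188
```

View pics/side0.png

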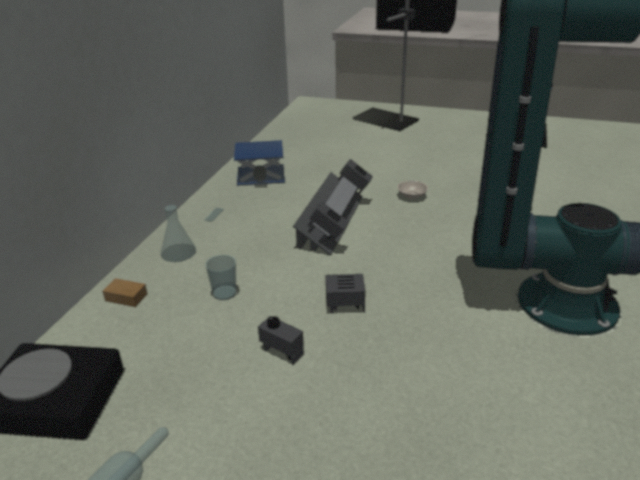

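View pics/top0.png

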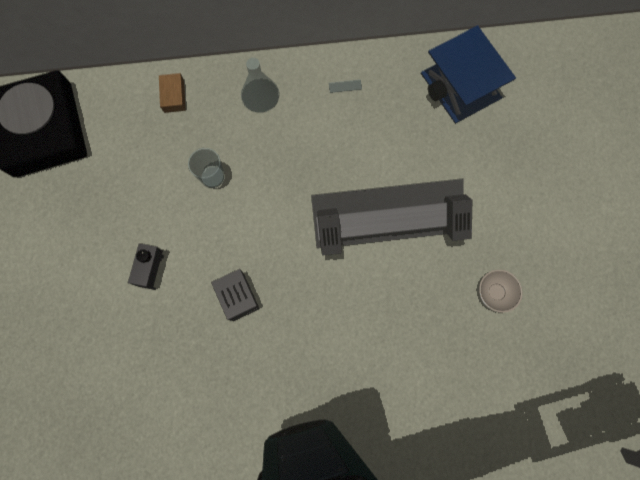

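The top view shows the knob module near (146,266), the wide module (236,295), the beaker (210,170), the dish (500,291), and the rail between fixed modules (330,232) and (459,217). I'll enlarge these for measuring.

```bash
python3 - <<'E'
import cv2,numpy as np
t=cv2.imread("pics/top0.png"); s=cv2.imread("pics/side0.png")
def crop(im,x0,y0,w,h,k,n):
    c=cv2.resize(im[y0:y0+h,x0:x0+w],None,fx=k,fy=k,interpolation=cv2.INTER_CUBIC)
    c=np.clip(c*1.8,0,255).astype('uint8')
    for i in range(0,w,10):
        cv2.putText(c,str(x0+i),(i*k,8),0,.3,(0,255,255)); cv2.line(c,(i*k,10),(i*k,14),(0,255,255))
    for j in range(0,h,10):
        cv2.putText(c,str(y0+j),(0,j*k+4),0,.3,(0,255,255)); cv2.line(c,(22,j*k),(26,j*k),(0,255,255))
    cv2.imwrite(n,c)
crop(t,115,230,70,70,8,"pics/c1.png")
crop(t,300,170,180,95,4,"pics/c2.png")
crop(s,245,305,70,65,8,"pics/c3.png")
crop(s,285,150,95,110,5,"pics/c4.png")
E
```

```text
(no output)
```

View pics/c1.png

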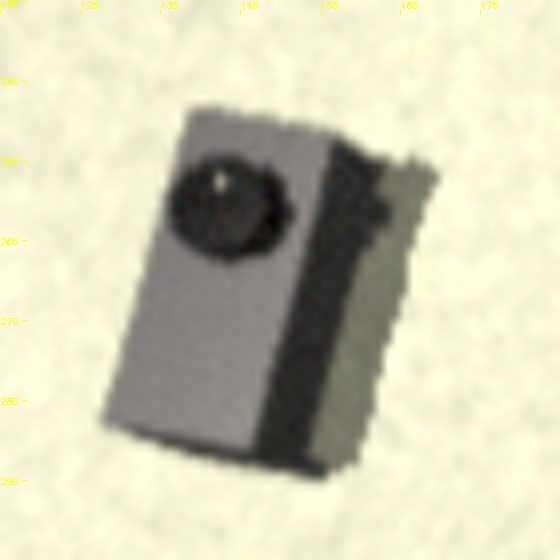

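View pics/c2.png

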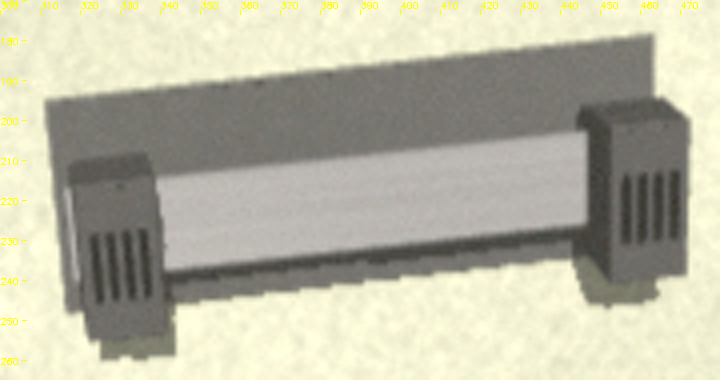

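View pics/c3.png

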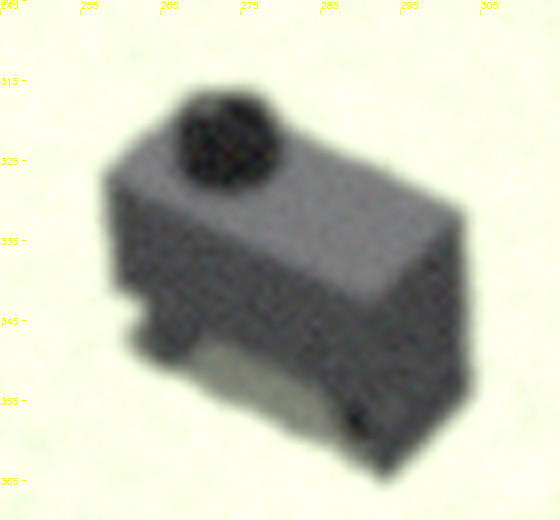

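View pics/c4.png

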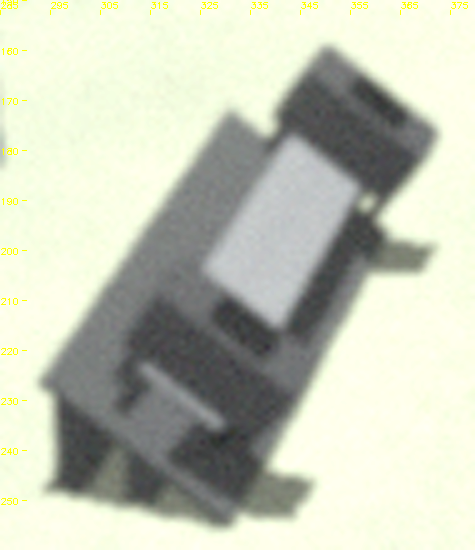

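```bash
cat > h.py <<'E'
import numpy as np, pickle, os
from scipy.spatial.transform import Rotation as R
CAL={"side":(np.array([[577.364466,0,322.01263553],[0,577.364466,230.31944675],[0,0,1]]),np.array([[-0.9538238,-0.1384163,0.26657285,0.19500153],[-0.2996141,0.50123007,-0.81178803,1.10499552],[-0.02124963,-0.85417173,-0.51955665,0.80591142],[0,0,0,1]])),
"top":(np.array([[496.66914494,0,322.52261045],[0,496.66914494,233.82593636],[0,0,1]]),np.array([[-0.11594402,-0.96581811,0.23184556,0.33067432],[-0.99325063,0.11199143,-0.03018437,-0.02355127],[0.0031879,-0.23378045,-0.97228419,1.05244602],[0,0,0,1]]))}
def ray(c,p):
    K,W=CAL[c]; d=W[:3,:3]@np.linalg.inv(K)@[p[0],p[1],1]; return W[:3,3],d
def onz(c,p,z):
    o,d=ray(c,p); return o+d*(z-o[2])/d[2]
def proj(c,P):
    K,W=CAL[c]; q=W[:3,:3].T@(np.asarray(P)-W[:3,3]); q=K@q; return q[:2]/q[2]
def un(p,x0,y0,k): return ((p[0]+.5)/k-.5+x0,(p[1]+.5)/k-.5+y0)
E
python3 - <<'E'
from h import *
np.set_printoptions(precision=4,suppress=True)
n=np.linalg.norm
print("module top")
C=[onz("top",un(p,115,230,8),.061) for p in [(190,108),(335,132),(250,448),(105,425)]]
for a in range(4): print(C[a],n(C[a]-C[(a+1)%4]))
print(np.mean(C,0),"knob",onz("top",un((230,208),115,230,8),.075))
print("side view")
S=[onz("side",un(p,245,305,8),.061) for p in [(105,178),(370,302),(462,212)]]
for s in S: print(s)
print((S[0]+S[2])/2,n(S[0]-S[1]),n(S[1]-S[2]))
print("rail")
u=[onz("top",un(p,300,170,4),.0843) for p in [(158,177),(588,130)]]
l=[onz("top",un(p,300,170,4),.0557) for p in [(165,271),(588,225)]]
for p in u+l: print(p)
for a,b in (u,l): d=a-b; print(np.degrees(np.arctan2(-d[0],d[1])))
print("rail side")
us=[onz("side",un(p,285,150,5),.0843) for p in [(292,135),(205,268)]]
ls=[onz("side",un(p,285,150,5),.0557) for p in [(360,185),(280,328)]]
for p in us+ls: print(p)
for a,b in (us,ls): d=b-a; print(np.degrees(np.arctan2(-d[0],d[1])))
E
```

```text
module top
[0.5911 0.3215 0.061 ] 0.037966445758779784
[0.5806 0.285  0.061 ] 0.08217609146942025
[0.5021 0.3092 0.061 ] 0.037194943903809376
[0.5121 0.345  0.061 ] 0.08251731362944525
[0.5465 0.3152 0.061 ] knob [0.5606 0.3074 0.075 ]
side view
[0.5897 0.3209 0.061 ]
[0.5122 0.3445 0.061 ]
[0.5017 0.3085 0.061 ]
[0.5457 0.3147 0.061 ] 0.08108465178621374 0.03751143328826198
rail
[ 0.5989 -0.0918  0.0843]
[ 0.5984 -0.3125  0.0843]
[ 0.5565 -0.0912  0.0557]
[ 0.5556 -0.3121  0.0557]
-0.1373068101714002
-0.25203431819959865
rail side
[ 0.5957 -0.3179  0.0843]
[ 0.597  -0.1547  0.0843]
[ 0.5567 -0.3221  0.0557]
[ 0.5559 -0.1525  0.0557]
-0.46149754332699766
0.2745562741179645
```

Both views agree: the module's centre is (0.546, 0.315), yaw about -16.9°, sized 82 x 38 against a true 84 x 40. The rail's x axis is along world +x, with its origin near (0.577, -0.201, 0.070) and a 52 mm flange against a true 50. Now a move helper.

```bash
cat >> h.py <<'E'
import json
np.set_printoptions(precision=4,suppress=True)
def down(yaw): return R.from_euler('xyz',[np.pi,0,yaw])
def rel(p0,R0,p,Rt):
    return np.r_[R0.inv().apply(np.asarray(p)-p0)/.25,(R0.inv()*Rt).as_rotvec()/np.pi]
def app(p0,R0,v):
    v=np.asarray(v,float); return p0+R0.apply(v[:3]*.25), R0*R.from_rotvec(v[3:]*np.pi)
def load():
    d=json.load(open('cmd.json')); return np.array(d['p']),R.from_quat(d['q'])
def save(p,Rr): json.dump({'p':list(p),'q':list(Rr.as_quat())},open('cmd.json','w'))
def sent(*v):
    p,Rr=app(*load(),v); save(p,Rr); return p,Rr
E
python3 - <<'E'
from h import *
p=np.array([.133,-.534,.206]); Rr=down(-1.327); save(p,Rr)
# preview three legs
g=np.radians(73.1)
for q,y in [((.27,-.26,.2),-.6),((.42,.03,.2),.4),((.5365,.3179,.12),g)]:
    v=np.round(rel(p,Rr,q,down(y)),3); print(v); p,Rr=app(p,Rr,v); print(p,Rr.as_euler('xyz'))
E
```

```text
[-0.931 -0.796  0.024 -0.     0.    -0.231]
[ 0.2699 -0.2601  0.2   ] [ 3.1416  0.     -0.6013]
[-0.161 -1.296 -0.    -0.     0.    -0.319]
[0.42   0.0298 0.2   ] [3.1416 0.     0.4009]
[ 0.879 -0.879  0.32  -0.     0.    -0.279]
[0.5366 0.3179 0.12  ] [-3.1416  0.      1.2774]
```

{"op": "servo_tool", "data": {
  "targets": "1 -0.93 -0.8 0 0 0 -0.23;1 -0.93 -0.8 0 0 0 -0.23;1 -0.93 -0.8 0 0 0 -0.23;1 -0.93 -0.8 0 0 0 -0.23;1 -0.93 -0.8 0 0 0 -0.23;1 -0.93 -0.8 0 0 0 -0.23;1 -0.93 -0.8 0 0 0 -0.23;1 -0.93 -0.8 0 0 0 -0.23;1 -0.93 -0.8 0 0 0 -0.23"
}}

```text
time: 0.85
tool_pos: [0.2717, -0.257, 0.2055]
ee_rot: [-3.141, -0.001, -0.599]
wrist_force: [0.0, -1.1, -0.7]
width: 0.094
```

```bash
python3 - <<'E'
from h import *
from bench import get_obs
print(*sent(-.93,-.8,0,0,0,-.23)); o=get_obs(); print(o['time'],o['tool_pos'],o['ee_rot'])
p,Rr=load()
g=np.radians(73.1)
for q,y in [((.36,-.08,.2),.1),((.45,.1,.2),.7),((.5365,.3179,.12),g)]:
    v=np.round(rel(p,Rr,q,down(y)),3); print(v); p,Rr=app(p,Rr,v); print(p,Rr.as_euler('xyz'))
E
```

```text
[ 0.271  -0.2601  0.206 ] Rotation.from_matrix(array([[ 0.8228, -0.5683, -0.    ],
                            [-0.5683, -0.8228, -0.    ],
                            [-0.    ,  0.    , -1.    ]]))
0.85 [ 0.2717 -0.257   0.2055] [-3.1408 -0.0006 -0.5991]
[-0.116 -0.795  0.024 -0.     0.    -0.224]
[ 0.36   -0.0801  0.2   ] [3.1416 0.     0.0993]
[ 0.429 -0.681 -0.    -0.     0.    -0.191]
[0.4499 0.1    0.2   ] [3.1416 0.     0.6993]
[ 0.826 -0.444  0.32  -0.     0.    -0.184]
[0.5365 0.3178 0.12  ] [3.1416 0.     1.2774]
```

{"op": "servo_tool", "data": {
  "targets": "1 -0.12 -0.8 0.02 0 0 -0.22;1 -0.12 -0.8 0.02 0 0 -0.22;1 -0.12 -0.8 0.02 0 0 -0.22;1 -0.12 -0.8 0.02 0 0 -0.22;1 -0.12 -0.8 0.02 0 0 -0.22;1 -0.12 -0.8 0.02 0 0 -0.22;1 -0.12 -0.8 0.02 0 0 -0.22"
}}

```text
time: 1.43
tool_pos: [0.3601, -0.0774, 0.2]
ee_rot: [3.141, 0.001, 0.092]
wrist_force: [-0.2, -0.3, 0.5]
width: 0.0941
```

{"op": "servo_tool", "data": {
  "targets": "1 0.43 -0.68 0 0 0 -0.19;1 0.43 -0.68 0 0 0 -0.19;1 0.43 -0.68 0 0 0 -0.19;1 0.43 -0.68 0 0 0 -0.19;1 0.43 -0.68 0 0 0 -0.19;1 0.43 -0.68 0 0 0 -0.19"
}}

```text
time: 1.93
tool_pos: [0.4541, 0.1028, 0.1993]
ee_rot: [-3.14, -0.0, 0.687]
wrist_force: [0.2, -1.2, -0.7]
width: 0.0939
```

```bash
python3 - <<'E'
from h import *
from bench import get_obs
sent(-.12,-.8,.02,0,0,-.22);print(*sent(.43,-.68,0,0,0,-.19)); o=get_obs(); print(o['time'],o['tool_pos'],o['ee_rot'])
p,Rr=load()
for q in [(.5365,.3179,.12)]:
    print(rel(p,Rr,q,down(np.radians(73.1))))
E
```

```text
[0.4523 0.1002 0.201 ] Rotation.from_matrix(array([[ 0.7753,  0.6316, -0.    ],
                            [ 0.6316, -0.7753, -0.    ],
                            [-0.    , -0.    , -1.    ]]))
1.9333 [0.4541 0.1028 0.1993] [-3.1397 -0.0002  0.6872]
[ 0.8111 -0.4625  0.324  -0.      0.     -0.1885]
```

{"op": "servo_tool", "data": {
  "targets": "1 0.81 -0.46 0.32 0 0 -0.188;1 0.81 -0.46 0.32 0 0 -0.188;1 0.81 -0.46 0.32 0 0 -0.188;1 0.81 -0.46 0.32 0 0 -0.188;1 0.81 -0.46 0.32 0 0 -0.188;1 0.81 -0.46 0.32 0 0 -0.188;1 0.81 -0.46 0.32 0 0 -0.188;1 0.81 -0.46 0.32 0 0 -0.188;1 0.81 -0.46 0.32 0 0 -0.188;1 0.81 -0.46 0.32 0 0 -0.188"
}}

```text
time: 2.77
tool_pos: [0.5374, 0.3151, 0.1216]
ee_rot: [3.14, -0.0, 1.27]
wrist_force: [0.4, -0.3, -0.8]
width: 0.0939
```

```bash
python3 - <<'E'
from h import *
from bench import get_obs
import cv2
from bench import vision
print(*sent(.81,-.46,.32,0,0,-.188)); o=get_obs(); print(o['time'],o['tool_pos'],o['ee_rot'],o['joint_positions'])
p,Rr=load()
# target in terms of measured pose
print(rel(o['tool_pos'],R.from_euler('xyz',o['ee_rot']),(.5365,.3179,.030),down(np.radians(73.1))))
s=vision.snapshot("side"); cv2.imwrite("pics/s1.png",s["image"][:,:,::-1])
E
```

```text
[0.5367 0.3172 0.121 ] Rotation.from_matrix(array([[ 0.2922,  0.9563, -0.    ],
                            [ 0.9563, -0.2922, -0.    ],
                            [-0.    , -0.    , -1.    ]]))
2.7667 [0.5374 0.3151 0.1216] [ 3.1401 -0.0002  1.2704] [ 0.4398  0.2767  1.3173 -0.0009  1.5463 -0.8305]
[ 0.0095 -0.0073  0.3664  0.0005 -0.0001 -0.0017]
```

View pics/s1.png

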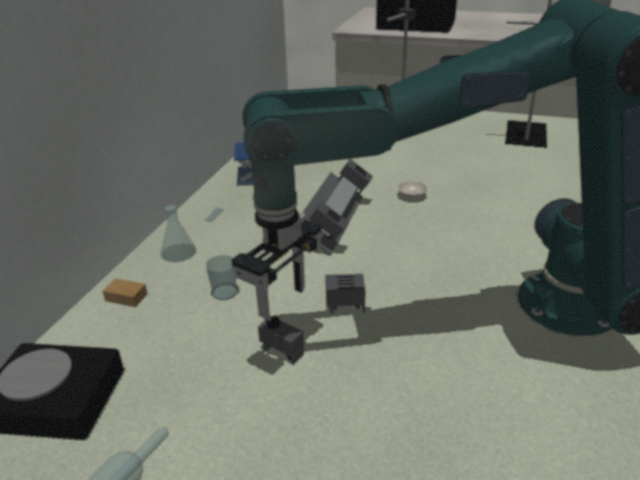

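The fingers hang above the module at (280,338) on either side of it. Next I lower and grip.

{"op": "servo_tool", "data": {
  "targets": "1 0.005 -0.003 0.2 0 0 0;1 0.005 -0.003 0.3 0 0 0;1 0.005 -0.003 0.36 0 0 0;1 0.005 -0.003 0.36 0 0 0;1 0.005 -0.003 0.36 0 0 0;0 0.005 -0.003 0.36 0 0 0;0 0.005 -0.003 0.36 0 0 0;0 0.005 -0.003 0.36 0 0 0;0 0.005 -0.003 0.36 0 0 0;0 0.005 -0.003 0.36 0 0 0;0 0.005 -0.003 0.36 0 0 0;0 0.005 -0.003 0.36 0 0 0"
}}

```text
time: 3.82
tool_pos: [0.5361, 0.319, 0.0306]
ee_rot: [3.141, -0.0, 1.274]
wrist_force: [1.2, -0.4, -0.4]
width: 0.0506
```

{"op": "servo_tool", "data": {
  "targets": "0 0 0 0 0 0 0;0 0 0 0 0 0 0;0 0 0 -0.1 0 0 0;0 0 0 -0.2 0 0 0;0 0 0 -0.32 0 0 0;0 0 0 -0.48 0 0 0;0 0 0 -0.64 0 0 0;0 0 0 -0.8 0 0 0;0 0 0 -0.8 0 0 0;0 0 0 -0.8 0 0 0;0 0 0 -0.8 0 0 0"
}}

```text
time: 4.73
tool_pos: [0.5356, 0.3187, 0.229]
ee_rot: [-3.14, 0.002, 1.274]
wrist_force: [-0.4, -0.5, -2.2]
width: 0.0398
```

```bash
python3 - <<'E'
from h import *
from bench import get_obs
import cv2
from bench import vision
sent(.005,-.003,.36,0,0,0);print(*sent(0,0,-.8,0,0,0)); o=get_obs(); print(o['time'],o['tool_pos'],o['ee_rot'],o['width'],o['wrist_force'])
for n,(x,y,w,h) in {"side":(210,190,160,150),"top":(60,170,160,150)}.items():
    s=vision.snapshot(n); im=s["image"][:,:,::-1].copy(); cv2.imwrite(f"pics/{n}2.png",im)
    cv2.imwrite(f"pics/{n}2c.png",np.clip(cv2.resize(im[y:y+h,x:x+w],None,fx=4,fy=4)*1.7,0,255))
E
```

```text
[0.5363 0.3187 0.231 ] Rotation.from_matrix(array([[ 0.2922,  0.9563, -0.    ],
                            [ 0.9563, -0.2922, -0.    ],
                            [-0.    , -0.    , -1.    ]]))
4.7333 [0.5356 0.3187 0.229 ] [-3.14    0.0015  1.2743] 0.03975798541663498 [-0.4275 -0.4819 -2.1789][ WARN:0@3.269] global loadsave.cpp:1063 imwrite_ Unsupported depth image for selected encoder is fallbacked to CV_8U.
```

View pics/side2.png

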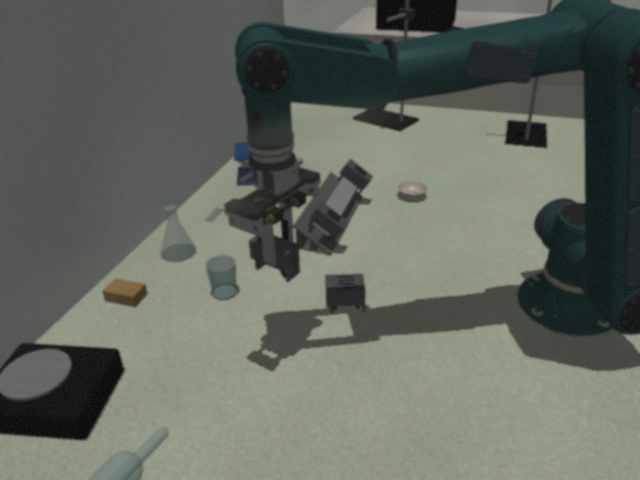

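View pics/side2c.png

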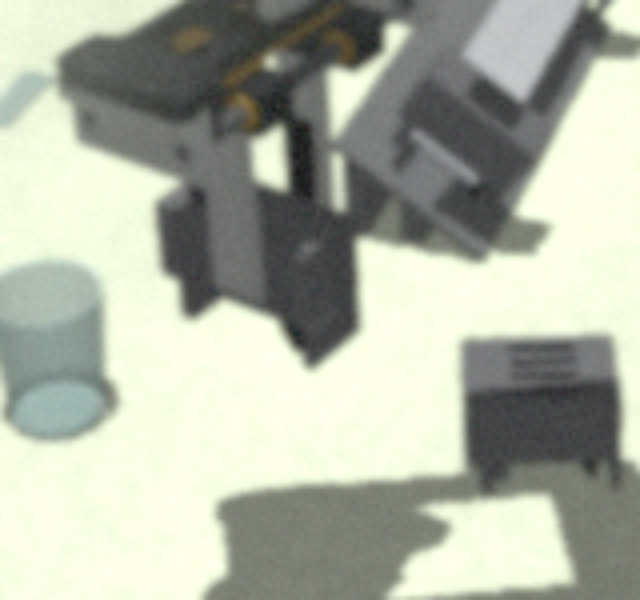

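Grip width is 39.8 mm, and the module hangs level. Next I work out the hook poses.

```bash
cat >> h.py <<'E'
O=np.array([.577,-.201,.070]); C35,S35=np.cos(np.radians(35)),np.sin(np.radians(35))
RX=np.array([C35,0,S35]); RZ=np.array([-S35,0,C35])
OFF=[.0107,.0104]
def tcp(u,w,th,up=0):
    f=np.radians(35-th); mx=np.array([np.cos(f),0,np.sin(f)]); mz=np.array([-np.sin(f),0,np.cos(f)])
    B=O+.025*RX-.004*RZ
    c=B-(u*mx+(w-20)*mz)*1e-3
    my=np.array([0,1.,0])
    Rt=R.from_matrix(np.c_[my,mx,-mz])
    return c-OFF[0]*mx-OFF[1]*mz+[0,0,up], Rt, c
def mod(p,Rt): # module centre & lip in rail frame from tool pose
    c=p+Rt.apply([0,OFF[0],-OFF[1]]); l=c+Rt.apply([0,.0225,.028])
    f=lambda q:np.array([(q-O)@RX,q[1]-O[1],(q-O)@RZ])
    mz=-Rt.as_matrix()[:,2]; return f(c),f(l),np.degrees(np.arccos(mz@RZ))
E
python3 - <<'E'
from h import *
p,Rr=load()
print(tcp(14,-9,35)[0],tcp(25,-5,35)[0],tcp(26.3,-4.2,0)[0],tcp(26.3,-4.2,0)[1].as_euler('xyz'))
t,Rt,_=tcp(14,-9,35,.06); 
a,b=(p+t)/2,R.concatenate([Rr,Rt]).mean()
v=np.round(rel(p,Rr,a,b),3); print(v); 
t3=[.565,.06,.23]; 
for q,r in [((.55,.12,.23),down(1.38)),((.575,-.07,.23),down(1.5)),(t,Rt)]:
  v=np.round(rel(p,Rr,q,r),3); print(v); p,Rr=app(p,Rr,v)
E
```

```text
[ 0.5751 -0.201   0.0997] [ 0.5641 -0.201   0.0957] [ 0.5615 -0.201   0.0711] [2.5307 0.     1.5708]
[-0.971  0.378  0.143 -0.     0.    -0.047]
[-0.744  0.285  0.004 -0.     0.    -0.034]
[-0.727  0.241 -0.    -0.     0.    -0.038]
[-0.523  0.037  0.281 -0.     0.    -0.022]
```

{"op": "servo_tool", "data": {
  "targets": "0 -0.14 0.05 0 0 0 -0.01;0 -0.28 0.11 0 0 0 -0.02;0 -0.42 0.16 0 0 0 -0.03;0 -0.56 0.22 0 0 0 -0.034;0 -0.7 0.27 0 0 0 -0.034;0 -0.74 0.285 0 0 0 -0.034;0 -0.74 0.285 0 0 0 -0.034"
}}

```text
time: 5.42
tool_pos: [0.5495, 0.1183, 0.2281]
ee_rot: [-3.138, 0.002, 1.376]
wrist_force: [0.4, 0.2, -1.4]
width: 0.0398
```

{"op": "servo_tool", "data": {
  "targets": "0 -0.14 0.05 0 0 0 -0.01;0 -0.28 0.09 0 0 0 -0.02;0 -0.42 0.14 0 0 0 -0.03;0 -0.56 0.18 0 0 0 -0.038;0 -0.7 0.23 0 0 0 -0.038;0 -0.73 0.24 0 0 0 -0.038;0 -0.73 0.24 0 0 0 -0.038"
}}

```text
time: 6.0
tool_pos: [0.5747, -0.0701, 0.2285]
ee_rot: [-3.138, -0.001, 1.498]
wrist_force: [0.2, 0.2, -2.0]
width: 0.0398
```

```bash
python3 - <<'E'
from h import *
from bench import get_obs
sent(-.74,.285,0,0,0,-.034);print(*sent(-.73,.24,0,0,0,-.038)); o=get_obs(); print(o['time'],o['tool_pos'],o['ee_rot'],o['width'],o['wrist_force'])
p,Rr=load(); t,Rt,_=tcp(14,-9,35,.06); print(rel(p,Rr,t,Rt))
E
```

```text
[ 0.5749 -0.0696  0.231 ] Rotation.from_matrix(array([[ 0.0703,  0.9975, -0.    ],
                            [ 0.9975, -0.0703, -0.    ],
                            [-0.    , -0.    , -1.    ]]))
6.0 [ 0.5747 -0.0701  0.2285] [-3.1385 -0.0009  1.498 ] 0.039764107673036495 [ 0.1639  0.1777 -1.9747]
[-0.5241  0.0376  0.2853 -0.      0.     -0.0224]
```

{"op": "servo_tool", "data": {
  "targets": "0 -0.15 0.01 0 0 0 -0.01;0 -0.3 0.02 0 0 0 -0.022;0 -0.42 0.035 0.05 0 0 -0.022;0 -0.525 0.037 0.1 0 0 -0.022;0 -0.525 0.037 0.2 0 0 -0.022;0 -0.525 0.037 0.285 0 0 -0.022;0 -0.525 0.037 0.285 0 0 -0.022;0 -0.525 0.037 0.285 0 0 -0.022;0 -0.525 0.037 0.285 0 0 -0.022"
}}

```text
time: 6.75
tool_pos: [0.5756, -0.1993, 0.1603]
ee_rot: [3.14, 0.0, 1.572]
wrist_force: [1.4, -0.3, -1.2]
width: 0.0399
```

```bash
python3 - <<'E'
from h import *
from bench import get_obs
import cv2
from bench import vision
print(*sent(-.525,.037,.285,0,0,-.022)); o=get_obs(); print(o['time'],o['tool_pos'],o['ee_rot'],o['width'],o['wrist_force'])
Rm=R.from_euler('xyz',o['ee_rot']); print(mod(o['tool_pos'],Rm))
p,Rr=load(); t,Rt,_=tcp(14,-9,35,0); print(rel(p,Rr,t,Rt), t-o['tool_pos'])
for n,(x,y,w,h) in {"side":(270,110,120,150),"top":(300,150,180,120)}.items():
    s=vision.snapshot(n); im=s["image"][:,:,::-1].copy(); cv2.imwrite(f"pics/{n}3.png",im)
    cv2.imwrite(f"pics/{n}3c.png",np.clip(cv2.resize(im[y:y+h,x:x+w],None,fx=4,fy=4)*1.7,0,255).astype('uint8'))
E
```

```text
[ 0.5749 -0.2012  0.1597] Rotation.from_matrix(array([[ 0.0012,  1.    , -0.    ],
                            [ 1.    , -0.0012, -0.    ],
                            [-0.    , -0.    , -1.    ]]))
6.75 [ 0.5756 -0.1993  0.1603] [3.1403 0.     1.5719] 0.03986693169905849 [ 1.3947 -0.2976 -1.1804]
(array([0.0654, 0.0018, 0.0772]), array([0.0678, 0.0018, 0.0413]), np.float64(34.92591324410969))
[ 0.0008  0.0007  0.2403 -0.      0.     -0.0004] [-0.0005 -0.0017 -0.0606]
```

View pics/side3c.png

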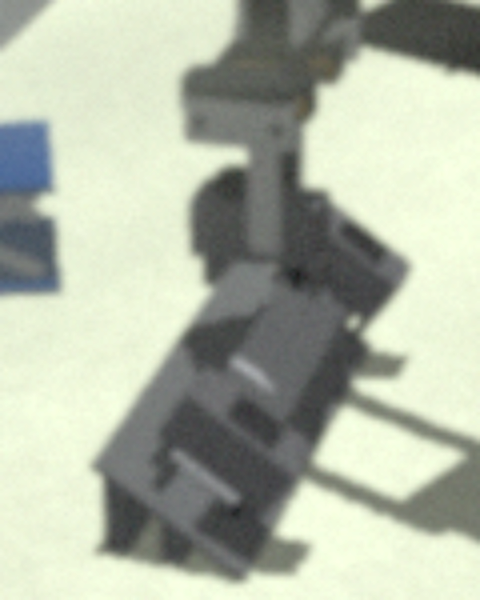

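View pics/top3.png

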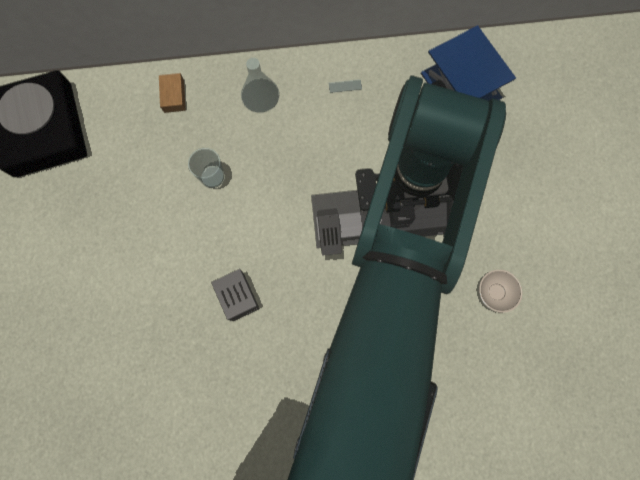

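The side view shows the module level over the rail, with the fixed modules clear on both sides. I'm lowering to the pre-hook pose.

{"op": "servo_tool", "data": {
  "targets": "0 0 0 0.06 0 0 0;0 0 0 0.12 0 0 0;0 0 0 0.17 0 0 0;0 0 0 0.2 0 0 0;0 0 0 0.22 0 0 0;0 0 0 0.24 0 0 0;0 0 0 0.24 0 0 0;0 0 0 0.24 0 0 0"
}}

```text
time: 7.52
tool_pos: [0.5749, -0.2011, 0.0996]
ee_rot: [3.141, 0.0, 1.569]
wrist_force: [0.6, 0.4, -0.4]
width: 0.0394
```

```bash
python3 - <<'E'
from h import *
from bench import get_obs
import cv2
from bench import vision
print(*sent(0,0,.24,0,0,0)); o=get_obs(); print(o['time'],o['tool_pos'],o['ee_rot'],o['width'],o['wrist_force'],o['wrist_torque'])
Rm=R.from_euler('xyz',o['ee_rot']); print(mod(o['tool_pos'],Rm))
p,Rr=load(); t,Rt,_=tcp(25,-5,35,0); print(rel(p,Rr,t,Rt), t-o['tool_pos'])
for n,(x,y,w,h) in {"side":(270,110,120,150),"top":(300,150,180,120)}.items():
    s=vision.snapshot(n); im=s["image"][:,:,::-1].copy(); cv2.imwrite(f"pics/{n}4.png",im)
    cv2.imwrite(f"pics/{n}4c.png",np.clip(cv2.resize(im[y:y+h,x:x+w],None,fx=4,fy=4)*1.7,0,255).astype('uint8'))
E
```

```text
[ 0.5749 -0.2012  0.0997] Rotation.from_matrix(array([[ 0.0012,  1.    , -0.    ],
                            [ 1.    , -0.0012, -0.    ],
                            [-0.    , -0.    , -1.    ]]))
7.5167 [ 0.5749 -0.2011  0.0996] [3.1411 0.0003 1.5694] 0.03940975168672714 [ 0.6376  0.4026 -0.3932] [ 0.0502 -0.149   0.0115]
(array([ 0.0299, -0.0001,  0.0278]), array([ 0.0323, -0.0001, -0.008 ]), np.float64(34.974118587357125))
[ 0.0008 -0.0433  0.0163 -0.      0.     -0.0004] [-0.0108  0.0001 -0.0039]
```

View pics/side4c.png

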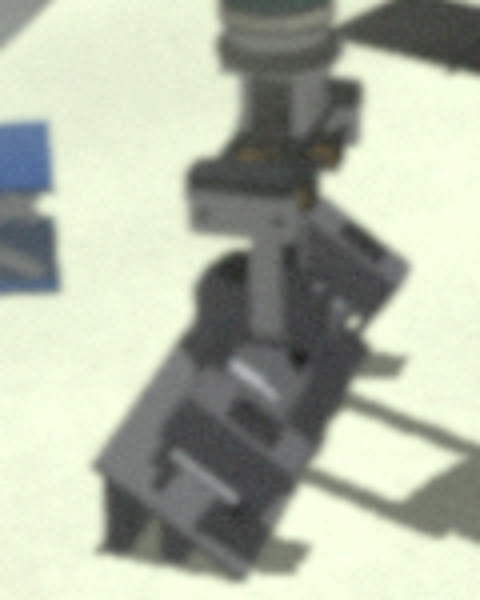

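No contact force and the lip is just upslope of the edge, so I slide in to hook it.

{"op": "servo_tool", "data": {
  "targets": "0 0 -0.01 0.004 0 0 0;0 0 -0.02 0.008 0 0 0;0 0 -0.028 0.011 0 0 0;0 0 -0.036 0.013 0 0 0;0 0 -0.043 0.016 0 0 0;0 0 -0.043 0.016 0 0 0;0 0 -0.043 0.016 0 0 0;0 0 -0.043 0.016 0 0 0"
}}

```text
time: 8.28
tool_pos: [0.564, -0.201, 0.0953]
ee_rot: [3.141, 0.0, 1.57]
wrist_force: [0.4, -0.8, -2.0]
width: 0.0399
```

```bash
python3 - <<'E'
from h import *
from bench import get_obs
import cv2
from bench import vision
print(*sent(0,-.043,.016,0,0,0)); o=get_obs(); print(o['time'],o['tool_pos'],o['ee_rot'],o['width'],o['wrist_force'],o['wrist_torque'])
Rm=R.from_euler('xyz',o['ee_rot']); print(mod(o['tool_pos'],Rm))
p,Rr=load()
for k in np.linspace(0,1,8)[1:]:
    th=35*(1-k); t,Rt,_=tcp(25+1.3*k,-5+.8*k,th,0); print(round(th),rel(p,Rr,t,Rt))
for n,(x,y,w,h) in {"side":(270,110,120,150),"top":(300,150,180,120)}.items():
    s=vision.snapshot(n); im=s["image"][:,:,::-1].copy(); cv2.imwrite(f"pics/{n}5.png",im)
    cv2.imwrite(f"pics/{n}5c.png",np.clip(cv2.resize(im[y:y+h,x:x+w],None,fx=4,fy=4)*1.7,0,255).astype('uint8'))
E
```

```text
[ 0.5641 -0.2012  0.0957] Rotation.from_matrix(array([[ 0.0012,  1.    , -0.    ],
                            [ 1.    , -0.0012, -0.    ],
                            [-0.    , -0.    , -1.    ]]))
8.2833 [ 0.564  -0.201   0.0953] [3.1413 0.0002 1.5695] 0.03985543897185264 [ 0.3711 -0.8133 -1.9507] [ 0.1088 -0.1208 -0.0161]
(array([0.0186, 0.    , 0.0306]), array([ 0.021 , -0.    , -0.0053]), np.float64(34.985722421000816))
30 [ 0.0007 -0.0056  0.0135 -0.0278  0.     -0.0004]
25 [ 0.0007 -0.0096  0.0272 -0.0556  0.     -0.0004]
20 [ 0.0007 -0.0124  0.0412 -0.0833  0.0001 -0.0004]
15 [ 0.0007 -0.0138  0.0554 -0.1111  0.0001 -0.0004]
10 [ 0.0007 -0.014   0.0698 -0.1389  0.0001 -0.0004]
5 [ 0.0007 -0.0129  0.0842 -0.1667  0.0001 -0.0004]
0 [ 0.0007 -0.0104  0.0984 -0.1944  0.0001 -0.0004]
```

View pics/side5c.png

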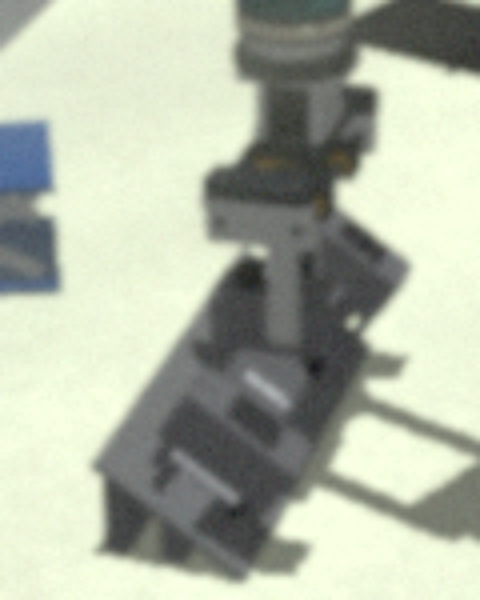

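Slid in without contact force; my estimate puts the lip at rail x = 21 mm, z = -5 mm. Next I tilt to 20° and check.

{"op": "servo_tool", "data": {
  "targets": "0 0 -0.003 0.007 -0.014 0 0;0 0 -0.006 0.0135 -0.028 0 0;0 0 -0.008 0.02 -0.042 0 0;0 0 -0.01 0.027 -0.056 0 0;0 0 -0.011 0.034 -0.07 0 0;0 0 -0.012 0.041 -0.083 0 0;0 0 -0.012 0.041 -0.083 0 0;0 0 -0.012 0.041 -0.083 0 0;0 0 -0.012 0.041 -0.083 0 0"
}}

```text
time: 9.13
tool_pos: [0.5611, -0.2011, 0.0854]
ee_rot: [2.881, 0.0, 1.57]
wrist_force: [0.5, 0.6, -1.4]
width: 0.0398
```

```bash
python3 - <<'E'
from h import *
from bench import get_obs
import cv2
from bench import vision
print(*sent(0,-.012,.041,-.083,0,0)); o=get_obs(); print(o['time'],o['tool_pos'],o['ee_rot'],o['width'],o['wrist_force'],o['wrist_torque'])
Rm=R.from_euler('xyz',o['ee_rot']); print(mod(o['tool_pos'],Rm))
p,Rr=load()
for th in (15,10,5,0,-2):
    k=1-th/35; t,Rt,_=tcp(25+1.3*k,-5+.8*k,th,0); print(round(th),rel(p,Rr,t,Rt))
for n,(x,y,w,h) in {"side":(270,110,120,150),"top":(300,150,180,120)}.items():
    s=vision.snapshot(n); im=s["image"][:,:,::-1].copy(); cv2.imwrite(f"pics/{n}6.png",im)
    cv2.imwrite(f"pics/{n}6c.png",np.clip(cv2.resize(im[y:y+h,x:x+w],None,fx=4,fy=4)*1.7,0,255).astype('uint8'))
E
```

```text
[ 0.5611 -0.2012  0.0855] Rotation.from_matrix(array([[ 0.0012,  0.9662,  0.2578],
                            [ 1.    , -0.0012, -0.0003],
                            [ 0.    ,  0.2578, -0.9662]]))
9.1333 [ 0.5611 -0.2011  0.0854] [2.8813 0.0004 1.5696] 0.03983124834948623 [ 0.5022  0.6292 -1.4166] [ 0.0712  0.0522 -0.0155]
(array([ 0.0095, -0.0001,  0.0278]), array([ 0.021 , -0.0001, -0.0062]), np.float64(20.085475636255474))
15 [ 0.0007 -0.0055  0.0135 -0.0281  0.0001 -0.0004]
10 [ 0.0007 -0.0094  0.0273 -0.0559  0.0001 -0.0004]
5 [ 0.0007 -0.012   0.0415 -0.0837  0.0002 -0.0004]
0 [ 0.0007 -0.0133  0.0559 -0.1114  0.0002 -0.0004]
-2 [ 0.0007 -0.0134  0.0617 -0.1226  0.0002 -0.0004]
```

View pics/side6c.png

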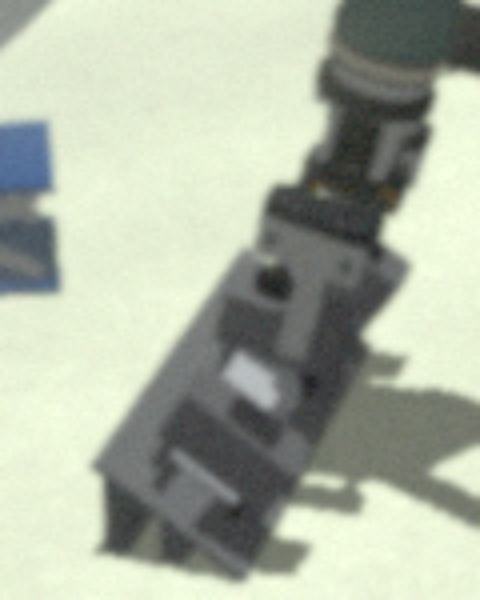

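No force yet, so I test the hook with a small 3 mm pull away from the rail: force should appear if the lip is under the edge.

{"op": "servo_tool", "data": {
  "targets": "0 0 0 -0.004 0 0 0;0 0 0 -0.008 0 0 0;0 0 0 -0.012 0 0 0;0 0 0 -0.012 0 0 0;0 0 0 -0.012 0 0 0"
}}

```text
time: 9.65
tool_pos: [0.5603, -0.2009, 0.0878]
ee_rot: [2.881, -0.0, 1.57]
wrist_force: [1.7, 0.7, -3.0]
width: 0.0399
```

{"op": "servo_tool", "data": {
  "targets": "0 0 0 0.012 0 0 0;0 0 0 0.012 0 0 0;0 0 0 0.012 0 0 0"
}}

```text
time: 9.9
tool_pos: [0.5608, -0.2009, 0.0849]
ee_rot: [2.881, 0.0, 1.57]
wrist_force: [-0.2, -0.5, -2.2]
width: 0.0397
```

{"op": "servo_tool", "data": {
  "targets": "0 0 0 0.006 0 0 0;0 0 0 0.01 0 0 0;0 0 0 0.01 0 0 0;0 0 0 0.01 0 0 0"
}}

```text
time: 10.23
tool_pos: [0.5611, -0.2011, 0.0844]
ee_rot: [2.881, 0.001, 1.57]
wrist_force: [-7.2, 2.3, 6.5]
width: 0.04
```

{"op": "servo_tool", "data": {
  "targets": "0 0 0 -0.01 0 0 0;0 0 0 -0.02 0 0 0;0 0 0 -0.03 0 0 0;0 0 0 -0.03 0 0 0;0 0 0 -0.03 0 0 0"
}}

```text
time: 10.65
tool_pos: [0.5601, -0.201, 0.0883]
ee_rot: [2.88, -0.0, 1.569]
wrist_force: [5.5, -1.6, -6.9]
width: 0.0399
```

Pushing down gave about 10 N of contact and pulling out gave about 9 N holding the module back, so the lip is hooked with about 4 mm play. Next I tilt the foot down.

{"op": "servo_tool", "data": {
  "targets": "0 0 0 0.02 0 0 0;0 0 0 0.02 0 0 0;0 0 -0.003 0.027 -0.014 0 0;0 0 -0.0055 0.0335 -0.028 0 0;0 0 -0.0075 0.04 -0.042 0 0;0 0 -0.0095 0.047 -0.056 0 0;0 0 -0.011 0.054 -0.07 0 0;0 0 -0.012 0.0615 -0.084 0 0;0 0 -0.012 0.0615 -0.084 0 0;0 0 -0.012 0.0615 -0.084 0 0"
}}

```text
time: 11.48
tool_pos: [0.5597, -0.2006, 0.0732]
ee_rot: [2.62, -0.001, 1.569]
wrist_force: [-1.3, -0.2, -2.7]
width: 0.0399
```

```bash
python3 - <<'E'
from h import *
from bench import get_obs
sent(0,0,-.02,0,0,0)
print(*sent(0,-.012,.0615,-.084,0,0)); o=get_obs(); print(o['time'],o['tool_pos'],o['ee_rot'],o['width'],o['wrist_force'],o['wrist_torque'])
Rm=R.from_euler('xyz',o['ee_rot']); print(mod(o['tool_pos'],Rm))
p,Rr=load()
for th in (5,2.5,0,-2):
    k=1-th/35; t,Rt,_=tcp(25+1.3*k,-5+.8*k,th,0); print(round(th),rel(p,Rr,t,Rt))
E
```

```text
[ 0.5609 -0.2012  0.0747] Rotation.from_matrix(array([[ 0.0012,  0.8655,  0.5009],
                            [ 1.    , -0.0011, -0.0006],
                            [-0.    ,  0.5009, -0.8655]]))
11.4833 [ 0.5597 -0.2006  0.0732] [ 2.6196 -0.0012  1.5691] 0.03990178011867252 [-1.3262 -0.1685 -2.7152] [ 0.1074  0.2222 -0.0456]
(array([-0.0008,  0.0004,  0.022 ]), array([ 0.0191,  0.0004, -0.0079]), np.float64(5.089294846073665))
5 [ 0.0007  0.      0.      0.0003  0.0002 -0.0003]
2 [ 0.0007 -0.0026  0.0067 -0.0136  0.0002 -0.0003]
0 [ 0.0007 -0.005   0.0136 -0.0274  0.0002 -0.0003]
-2 [ 0.0007 -0.0066  0.0191 -0.0386  0.0002 -0.0003]
```

{"op": "servo_tool", "data": {
  "targets": "0 0 -0.0025 0.007 -0.014 0 0;0 0 -0.005 0.0135 -0.027 0 0;0 0 -0.005 0.0135 -0.027 0 0;0 0 -0.005 0.0135 -0.027 0 0"
}}

```text
time: 11.82
tool_pos: [0.5613, -0.201, 0.0713]
ee_rot: [2.533, 0.0, 1.57]
wrist_force: [-4.7, 0.8, 2.9]
width: 0.0401
```

```bash
python3 - <<'E'
from h import *
from bench import get_obs,vision
import cv2
print(*sent(0,-.005,.0135,-.027,0,0)); o=get_obs(); print(o['time'],o['tool_pos'],o['ee_rot'],o['width'],o['wrist_force'],o['wrist_torque'])
Rm=R.from_euler('xyz',o['ee_rot']); print(mod(o['tool_pos'],Rm))
for n,(x,y,w,h) in {"side":(270,110,120,150)}.items():
    s=vision.snapshot(n); im=s["image"][:,:,::-1].copy(); cv2.imwrite(f"pics/{n}7.png",im)
    cv2.imwrite(f"pics/{n}7c.png",np.clip(cv2.resize(im[y:y+h,x:x+w],None,fx=4,fy=4)*1.7,0,255).astype('uint8'))
E
```

```text
[ 0.5615 -0.2012  0.0712] Rotation.from_matrix(array([[ 0.0012,  0.82  ,  0.5724],
                            [ 1.    , -0.001 , -0.0007],
                            [-0.    ,  0.5724, -0.82  ]]))
11.8167 [ 0.5613 -0.201   0.0713] [2.5329 0.0004 1.5702] 0.04012941007976595 [-4.6862  0.7585  2.8927] [0.1353 0.5812 0.0835]
(array([-0.0013, -0.    ,  0.0204]), array([ 0.0211, -0.0001, -0.0076]), np.float64(0.13266703021901086))
```

View pics/side7c.png

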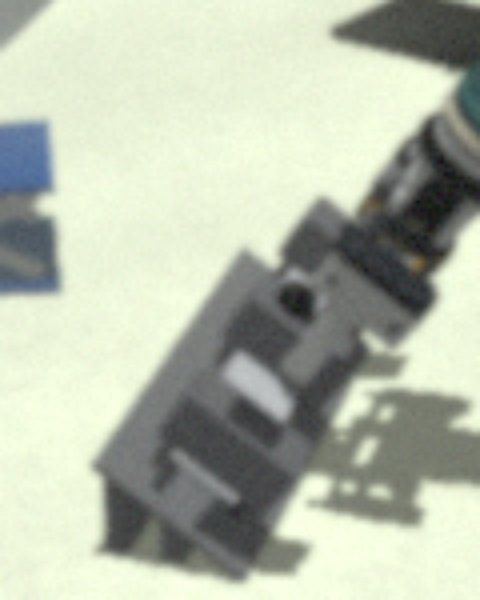

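The tool is at 0° with about 6 N of contact. The snap isn't certain, so I overdrive slightly: 3 mm in and 3° more tilt.

{"op": "servo_tool", "data": {
  "targets": "0 0 -0.001 0.004 -0.008 0 0;0 0 -0.002 0.008 -0.016 0 0;0 0 -0.002 0.012 -0.016 0 0;0 0 -0.002 0.012 -0.016 0 0"
}}

```text
time: 12.2
tool_pos: [0.564, -0.2013, 0.0718]
ee_rot: [2.478, 0.002, 1.571]
wrist_force: [-12.9, 3.4, 14.4]
width: 0.0399
```

```bash
python3 - <<'E'
from h import *
from bench import get_obs,vision
print(*sent(0,-.002,.012,-.016,0,0)); o=get_obs(); print(o['time'],o['tool_pos'],o['ee_rot'],o['width'],o['wrist_force'],o['wrist_torque'])
Rm=R.from_euler('xyz',o['ee_rot']); print(mod(o['tool_pos'],Rm))
E
```

```text
[ 0.5628 -0.2012  0.0684] Rotation.from_matrix(array([[ 0.0012,  0.7902,  0.6129],
                            [ 1.    , -0.001 , -0.0008],
                            [ 0.    ,  0.6129, -0.7902]]))
12.2 [ 0.564  -0.2013  0.0718] [2.4784 0.0016 1.5712] 0.03988605118719342 [-12.8647   3.3761  14.4302] [0.6339 0.6872 0.3505]
(array([ 0.0005, -0.0002,  0.0198]), array([ 0.0245, -0.0002, -0.0069]), np.float64(2.996239831237526))
```

{"op": "servo_tool", "data": {
  "targets": "0 0 0.001 -0.01 0.014 0 0;0 0 0.001 -0.01 0.014 0 0;0.8 0 0.001 -0.01 0.014 0 0;0.8 0 0.001 -0.01 0.014 0 0;0.8 0 0.001 -0.01 0.014 0 0;0.8 0 0.001 -0.01 0.014 0 0;0.8 0 0.001 -0.01 0.014 0 0;0.8 0 0.001 -0.05 0.014 0 0;0.8 0 0.001 -0.15 0.014 0 0;0.8 0 0.001 -0.3 0.014 0 0;0.8 0 0.001 -0.4 0.014 0 0;0.8 0 0.001 -0.4 0.014 0 0"
}}

```text
time: 13.2
tool_pos: [0.5019, -0.203, 0.1537]
ee_rot: [2.518, 0.007, 1.568]
wrist_force: [0.7, 0.6, 0.9]
width: 0.0753
```

```bash
python3 - <<'E'
from h import *
from bench import get_obs,vision
import cv2
print(*sent(0,.001,-.4,.014,0,0)); o=get_obs(); print(o['time'],o['tool_pos'],o['ee_rot'],o['width'],o['wrist_force'],o['joint_positions'])
for n,(x,y,w,h) in {"side":(285,140,95,120),"top":(300,150,180,120)}.items():
    s=vision.snapshot(n); im=s["image"][:,:,::-1].copy(); cv2.imwrite(f"pics/{n}8.png",im)
    cv2.imwrite(f"pics/{n}8c.png",np.clip(cv2.resize(im[y:y+h,x:x+w],None,fx=5 if n=="side" else 4,fy=5 if n=="side" else 4,interpolation=cv2.INTER_CUBIC)*1.7,0,255).astype('uint8'))
E
```

```text
[ 0.5017 -0.2011  0.1476] Rotation.from_matrix(array([[ 0.0012,  0.8163,  0.5776],
                            [ 1.    , -0.001 , -0.0007],
                            [ 0.    ,  0.5776, -0.8163]]))
13.2 [ 0.5019 -0.203   0.1537] [2.518  0.0072 1.5676] 0.07528721995604744 [0.7245 0.5998 0.9342] [-0.7517 -0.3072  1.962   0.4707  1.0491 -2.4679]
```

View pics/side8c.png

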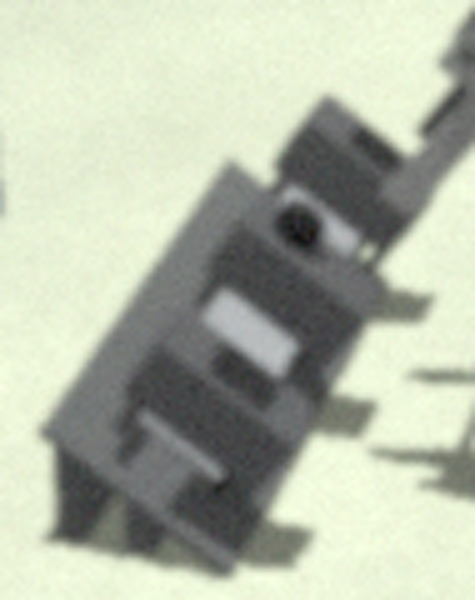

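View pics/top8.png

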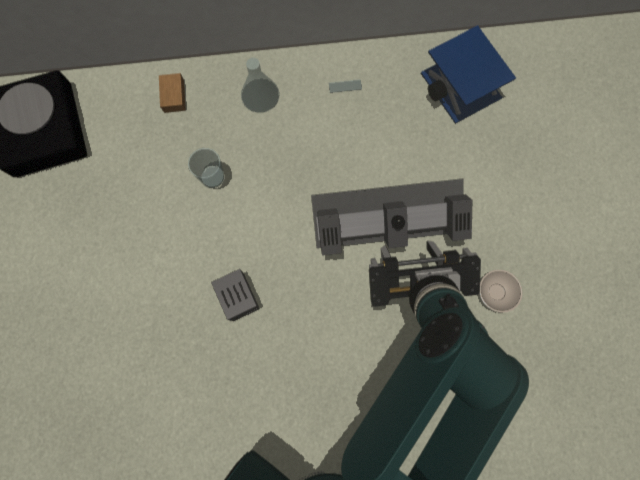

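View pics/top8c.png

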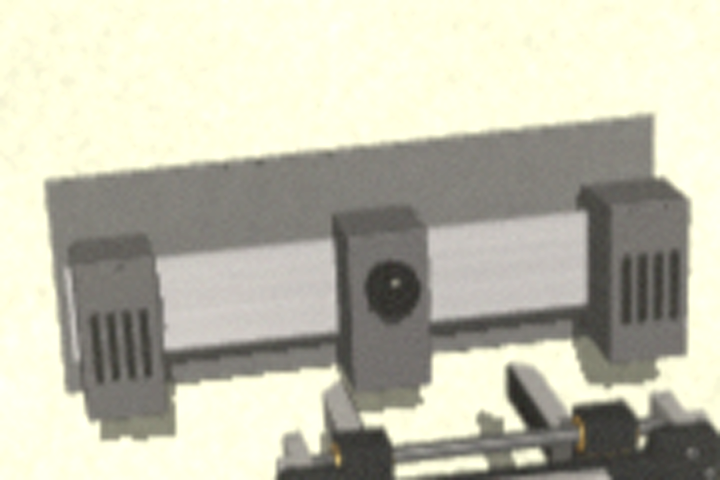

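```bash
python3 - <<'E'
from h import *
import cv2
def outl(P): return P
ims={n:cv2.imread(f"pics/{n}8.png") for n in("side","top")}
for n,(x,y,w,h,k) in {"side":(285,140,95,120,5),"top":(300,170,180,95,4)}.items():
    c=np.clip(cv2.resize(ims[n][y:y+h,x:x+w],None,fx=k,fy=k,interpolation=cv2.INTER_CUBIC)*1.7,0,255).astype('uint8')
    for yc in (0,.132,-.132):
      for th,col in ((0,(0,255,0)),(12,(0,0,255))):
        if yc and th: continue
        f=np.radians(35-th); mx=np.array([np.cos(f),0,np.sin(f)]); mz=np.array([-np.sin(f),0,np.cos(f)])
        lip=O+.025*RX+[0,yc,0]   # pivot
        pts=[proj(n,lip+mx*(u-.0265)+mz*.040+np.array([0,v,0])) for u,v in((.042,.02),(.042,-.02),(-.042,-.02),(-.042,.02))]
        pts=np.array([[(p[0]-x+.5)*k-.5,(p[1]-y+.5)*k-.5] for p in pts]).round().astype(int)
        cv2.polylines(c,[pts],True,col,1)
    cv2.imwrite(f"pics/{n}8o.png",c)
E
```

```text
(no output)
```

View pics/side8o.png

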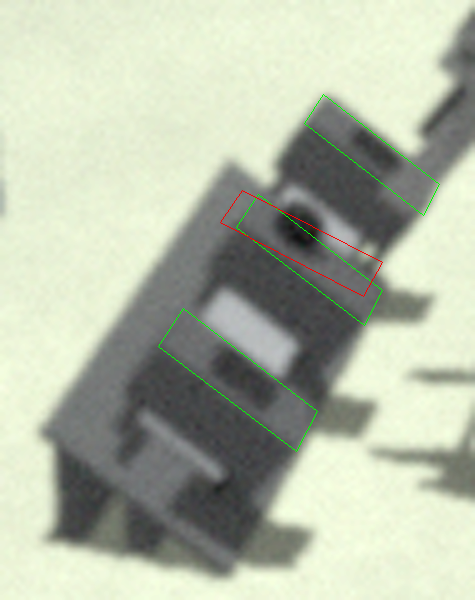

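View pics/top8o.png

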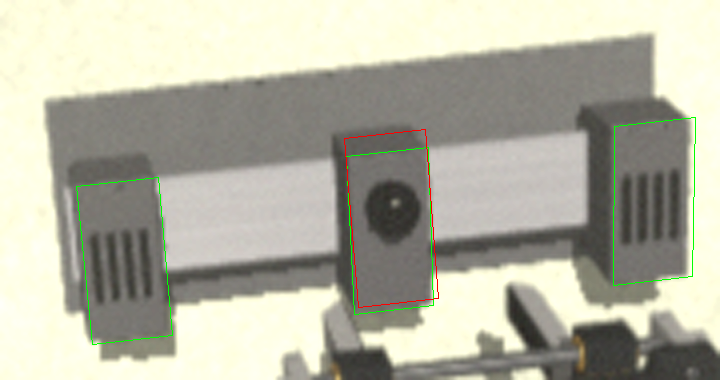

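The drawn outline check (green is flat, red is 12° raised) shows the module flat, with the same ~1 px offsets as the two fixed modules. This does not resolve the last 1-2° or the clip, so I press the foot spot once with shut fingers to make sure it is home.

```bash
python3 - <<'E'
from h import *
from bench import get_obs
o=get_obs(); p,Rr=load()
Rt=tcp(26,-4,0)[1]
for h in (.025,0,-.004):
    t=O-.0255*RX+(.040+h)*RZ; print(h,t,rel(p,Rr,t,Rt))
print(o['tool_pos'],o['joint_positions'])
E
```

```text
0.025 [ 0.5188 -0.201   0.1086] [ 0.0005 -0.0342  0.1667  0.0016  0.0002 -0.0003]
0 [ 0.5332 -0.201   0.0881] [ 0.0006 -0.0347  0.2667  0.0016  0.0002 -0.0003]
-0.004 [ 0.5355 -0.201   0.0849] [ 0.0006 -0.0348  0.2827  0.0016  0.0002 -0.0003]
[ 0.5015 -0.2016  0.1487] [-0.7498 -0.3015  1.9658  0.4705  1.0464 -2.4679]
```

{"op": "servo_tool", "data": {
  "targets": "0 0 -0.034 0 0 0 0;0 0 -0.034 0 0 0 0;0 0 -0.034 0 0 0 0;0 0 -0.034 0 0 0 0;0 0 -0.034 0.06 0 0 0;0 0 -0.034 0.12 0 0 0;0 0 -0.034 0.17 0 0 0;0 0 -0.034 0.17 0 0 0;0 0 -0.034 0.22 0 0 0;0 0 -0.034 0.25 0 0 0;0 0 -0.034 0.25 0 0 0"
}}

```text
time: 14.22
tool_pos: [0.5303, -0.2002, 0.0894]
ee_rot: [2.528, -0.002, 1.57]
wrist_force: [-0.9, 0.1, 0.1]
width: 0.0053
```

{"op": "servo_tool", "data": {
  "targets": "0 0 0 0.008 0 0 0;0 0 0 0.014 0 0 0;0 0 0 0.02 0 0 0;0 0 0 0.02 0 0 0"
}}

```text
time: 14.55
tool_pos: [0.5333, -0.2011, 0.0892]
ee_rot: [2.525, 0.001, 1.571]
wrist_force: [-12.5, 2.7, 10.7]
width: 0.0006
```

```bash
python3 - <<'E'
from h import *
from bench import get_obs
sent(0,-.034,.25,0,0,0);print(sent(0,0,.02,0,0,0)[0]); o=get_obs()
q=o['tool_pos']-O; print(o['width'],q@RX,q[1],q@RZ,o['wrist_force'],o['wrist_force']@RZ,o['joint_positions'])
E
```

```text
[ 0.5338 -0.2012  0.0876]
0.000590214250114428 -0.024779187407353784 -5.46694553727467e-05 0.040832608376559144 [-12.4618   2.7106  10.7446] 15.949291101642682 [-0.6924 -0.1736  1.9905  0.4944  0.8882 -2.4946]
```

{"op": "servo_tool", "data": {
  "targets": "0 0 0 0.004 0 0 0;0 0 0 0.005 0 0 0;0 0 0 0.005 0 0 0"
}}

```text
time: 14.8
tool_pos: [0.5334, -0.2011, 0.0892]
ee_rot: [2.526, 0.002, 1.572]
wrist_force: [-22.1, 4.0, 19.8]
width: 0.0003
```

```bash
python3 - <<'E'
from h import *
from bench import get_obs
sent(0,0,.005,0,0,0); o=get_obs()
q=o['tool_pos']-O; print(q@RX,q[1],q@RZ,o['wrist_force']@RZ)
E
```

```text
-0.024740088183265205 -6.87037772249266e-05 0.04071914999432017 28.891679224585587
```

{"op": "servo_tool", "data": {
  "targets": "0 0 0 -0.04 0 0 0;0 0 0 -0.12 0 0 0;0 0 0 -0.25 0 0 0;0 0 0 -0.34 0 0 0;0 0 0 -0.34 0 0 0;0 0 0 -0.34 0 0 0;0 0 0 -0.34 0 0 0"
}}

```text
time: 15.38
tool_pos: [0.485, -0.2007, 0.1548]
ee_rot: [2.526, -0.0, 1.569]
wrist_force: [-0.0, -0.0, -0.1]
width: 0.0006
```

```bash
python3 - <<'E'
from h import *
from bench import get_obs,vision
import cv2
sent(0,0,-.34,0,0,0); o=get_obs(); print(o['tool_pos'],o['wrist_force'],o['qvel'],o['joint_positions'])
for n,(x,y,w,h,k) in {"side":(285,140,95,120,5),"top":(300,170,180,95,4)}.items():
    im=vision.snapshot(n)["image"][:,:,::-1].copy(); cv2.imwrite(f"pics/{n}9.png",im)
    a=cv2.imread(f"pics/{n}8.png").astype(int)
    print(n,"mean abs diff on rail area",np.abs(a-im)[ (150 if n=="top" else 175):(235 if n=="top" else 240),(310 if n=="top" else 300):(470 if n=="top" else 362)].mean())
    c=np.clip(cv2.resize(im[y:y+h,x:x+w],None,fx=k,fy=k,interpolation=cv2.INTER_CUBIC)*1.7,0,255).astype('uint8')
    cv2.imwrite(f"pics/{n}9c.png",c)
E
```

```text
[ 0.485  -0.2007  0.1548] [-0.0099 -0.0239 -0.0856] [0.0077 0.0251 0.017  0.0005 0.0016 0.0004] [-0.7811 -0.3403  1.9797  0.4764  1.0867 -2.4855]
side mean abs diff on rail area 2.138957816377171
top mean abs diff on rail area 1.6739705882352942
```

View pics/side9c.png

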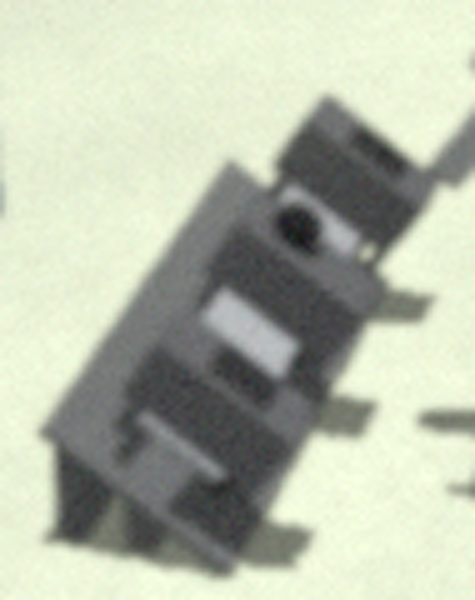

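View pics/top9.png

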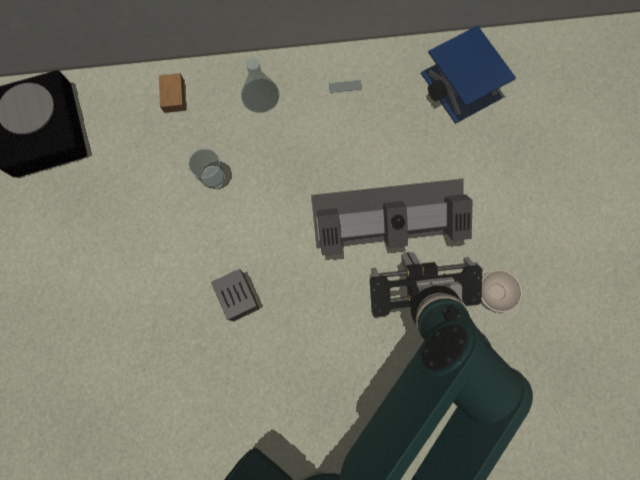

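The foot was rigid under 29 N at 40.7 mm above the rail face (40 expected at home). The module looks the same before and after the press, flat between the fixed modules, and the bystanders are in place. Handing in.

```bash
python3 -c "
from bench import robot,get_obs
print(get_obs()['time'],robot.close_job())"
```

```text
the job is handed in; nothing more can be done
15.4833 None
```

The knob module is mounted on the middle of the rail, and I handed the job in at 15.5 s. I hooked it level (about 35° relative to the rail), tilted it down in the grip, released it, and pressed once on the foot.

- **Hook:** with the foot raised 20°, pulling out about 5 mm met about 9 N holding it back, and pushing down met about 10 N. My estimate put the lip at rail x = 21 mm, z = -6 mm at that point. An earlier, smaller pull of 3 mm was inconclusive.
- **Seating:** pressing the foot with 16 N and then 29 N met a rigid stop 40.7 mm above the rail face, where 40 is expected. The pictures before and after show the module flat like the fixed ones, to about 1 px (1–2°).
- **Along the rail:** the tool's y puts the module's centre within about 1 mm of the rail's middle as I measured it.
- **Clip:** I saw no distinct snap in the force readings. That the clip is home is inferred from the flat, rigid seat, because the camera cannot show it.
- **At hand-in:** the gripper was clear with no wrist force. The wide module, beaker and dish look unmoved in the top view.

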